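Hang the casting frame on the moulding board's twin pins

TASK

Pick up the wooden casting frame by its carrying bar and set it round the clay relief on the moulding board, both ear holes over the two steel pins, lowered until it lies fully home and flat on the board, then let go. The pin bar may be clamped anywhere across its groove, so feel gently for the pins (never press hard), keep hold of the frame until it is down (do not let it drop), and leave the relief, the pot, the spatula and the little bust where they are.

Things in the scene. Friction and masses are not known exactly. Their poses are not given: they have to be found in the camera images.
- frame_grip (a point): Centre of the carrying bar of the loose wooden casting frame (0.4-0.6 kg), 75 mm above its underside. Bar: along y, 190 mm long, 16 mm wide (x), 22 mm high, on end posts; pinch it across x from above. Below it: open rectangle, outside 150 (x) x 190 mm (y), walls 12 mm thick, 32 mm high. Starts flat on the table, left or right. Same after a half turn about z.
- frame_hole (a point): Centre, at the underside, of the round 15.5 mm through hole in the frame's +y ear: 112 mm along y and 75 mm below frame_grip. The ear is plywood, 12 mm thick, level with the frame's underside; an equal ear with an equal hole is at the -y end (y = -112 mm).
- board_seat (a point): Centre of the top face of the fixed plywood moulding board, 25 mm above the table; board 200 mm (x) by 320 mm (y), z up. A groove 60 mm wide runs along y in its middle; a steel bar 24 mm wide carrying two pins lies in it, its top 1 mm below the board's. The frame, when home, lies flat on this face, its x and y along the board's.
- pin_middle (a point): NOT a pin: the middle of the range of the +y pin's tip, 112 mm along y and 40 mm above board_seat. Two upright steel pins, 12 mm thick, flat tips with a 1 mm chamfer, stand at y = +112 and -112 mm. Both share one x offset, anywhere from -16 to +16 mm of the board's middle, as the bar was clamped; it is not reported and must be felt or seen. The clamp holds against light pushes.
- relief_mid (a point): Centre of the loose grey clay relief tile, 76 mm (x) by 110 mm (y), body 14 mm thick, highest ornament 23 mm above its underside; it lies on the middle of the board, turned as the board is (0.6 kg). The frame goes round it with room to spare.
- pot_rim (a point): Centre of the mouth of the terracotta pot, 84 mm across, 100 mm high, a bystander on the table beyond the work.
- spatula_grip (a point): Handle of a wooden spatula lying on the table, a bystander.
- maquette: Small plaster bust 142 mm high, 82 mm across, a bystander; origin under its foot.

How it is judged:
By the outcome, as a careful person would: the job done as asked, in the order asked, and still so for the second after the job is handed in, with the robot touching nothing.
It also fails if it takes over 64 s, if anything falls off the work surface, if the arm or the gripper's body presses on something with over 40 N, if the wrist force passes 120 N, or if a joint passes its speed limit or range.

ROBOT

A 6-joint arm with a two-finger parallel gripper is mounted at the origin on the work surface. World frame = base frame: x ahead of the robot, y to its left, z up, the work surface at z = 0. Lengths are in m, angles in degrees, forces in N, time in s.
With the tool pointing down it reaches from about 0.325 to 1 m from the base axis. Payload 5.1 kg.
Tool frame: the origin (TCP) lies between the finger pads; the fingertips stand 11 mm ahead of it and the grasp point (between the pads) lies 8 mm behind it; z points along the fingers, y is the direction in which the jaws open and shut (so a half turn about z gives the same grasp; the last joint's range is limited). The gripper opens to 85 mm and grips with 20 to 120 N. Pads are 22 mm wide; open, the fingers measure 114 mm over their backs; the gripper's body (76 mm by 85 mm) begins 54 mm behind the grasp point. The pads swing forward as they close: fully open they stand 13 mm farther back than shut.
Start: joints at [59.381, 7.093, 94.555, -0, 78.352, -4.733], TCP at [0.284, 0.585, 0.242] pointing down, gripper open.
Joint ranges: [-149.61, 149.61], [-58.7, 133.49], [1.44, 155.28], [-77.14, 257.14], [18.33, 153.61], [-166.67, 166.67]. Speed limits (degrees/s): [147.25, 147.25, 180, 180, 180, 180].

INTERFACE

Orientations are given as [roll, pitch, yaw] about the fixed x, y, z axes, in that order (R = Rz(yaw) Ry(pitch) Rx(roll)).
In Python, from bench import ctrl, cams, job gives the robot as it stands.
- The arm moves only by the tool drive_tool, never from a script. Its argument "rows" is a list of rows, each an object of numbers: "dx", "dy", "dz": the shift along the tool's x, y, z in cm; "twist": the turn about the tool's z in rad. In form: [{"dx": .., "dy": .., "dz": .., "twist": ..}, ...]. A call has 1 to 12 rows; each row shifts and turns the commanded pose from where the row before left it, along the tool's axes as they then stand; what a row does not reach is not made up. A row lasts 1/12 s, in which the tool goes at most 41.7 mm and 7.16 degrees, less where a joint would pass 70% of its speed; a pose out of reach is approached as far as the arm can. A call is refused whole if a number of a shift passes 4.17 or a number of a turn 0.125, either way. A call with a gripper value outside its range is refused whole. "hand" is the opening, from 0 (shut) to 1 (fully open), set as the call begins (left out, the last holds). The fingers move at their own pace and stop on an object; "squeeze" is the grip in N (left out, the last holds). Time passes only in rows, so rows that do not move let the fingers close. It gives the time, the measured TCP pose, the force and the opening at its end, in the units of the state.
- ctrl.get_state(): the state, without advancing time (a new reading comes with each control period).
- cams.read_camera(name): name is "side" or "top" or "wrist"; returns (picture, depth): 400x640x3 uint8, blue, green, red; 400x640 float32, m along the optical axis (not along the pixel's ray), 0 where there is no reading.
- cams.camera_info(name): a dict with "fovy" (degrees; the focal length in pixels is half the picture's height over the tangent of half this angle, whatever the lens; pixels are square), "cx", "cy" (the principal point, pixels), "k1" (the pictures are not rectified: a ray, as slopes to the right and down, at radius r is drawn at 1 + k1 r^2 times it, then the intrinsics apply), "position" and "attitude" of the camera in the world. Camera axes: x right, y up, looking along -z (the intrinsics and any distortion apply to the point x, -y, -z); pixel columns grow to the right and rows downward; lengths in m; the calibration is good to about 2 mm. A picture is of the moment at which its call begins: read the wrist's pose just before it. camera_info takes no time and is no camera call; for the wrist camera it gives the pose at the moment of the call.
- job.close_job(): hands the job in, once; it reports no verdict.
The state is a dict: "clock": time; "joints": joint angles; "joint_velocities": joint speeds; "joint_efforts": joint torques, N m; "ee_pos": TCP position; "ee_rot": TCP orientation; "wrist_force": force on the tool from outside, world axes, zero at the start; "torque": the same for the moment, N m; "width": opening from 0.0 (shut) to 1.0 (fully open).
Only numpy, scipy, OpenCV 4.12 (cv2) and the standard library are available. Lean on these libraries where they do the work, as an engineer would, in place of code of your own. Each camera call takes 0.05 s, during which the arm holds its last target.

## Working session

There is one attempt and no reset: what is moved stays moved. The work goes in short steps, Python scripts to look and compute and a tool call to move; the robot and the scene stay as the last step left them, time stands still between calls to the robot, and variables do not carry over. Pictures are saved under pics/ and viewed, and the job is handed in when it is done.

Besides the shell and the picture viewer there is one more tool, called after "Emit:" by a JSON object that holds its "op" and its "data". drive_tool: Moves the arm, as the interface text tells. Its arguments: {"type":"object","properties":{"rows":{"type":"array"},"hand":{"type":"number"},"squeeze":{"type":"number"}},"required":["rows"]}

```bash
mkdir -p pics; ls; cat > h.py <<'E'
from bench import ctrl,cams,job
import numpy as np,cv2
from scipy.spatial.transform import Rotation as R
def rot(a):
    a=np.array(a,float)
    return a if a.shape==(3,3) else (R.from_euler('xyz',a,degrees=True).as_matrix() if a.size==3 else R.from_quat(a).as_matrix())
def grab(n,tag):
    info=cams.camera_info(n); p,d=cams.read_camera(n)
    cv2.imwrite(f'pics/{tag}.png',p); np.savez(f'pics/{tag}.npz',p=p,d=d,pos=info['position'],att=rot(info['attitude']),K=[info['fovy'],info['cx'],info['cy'],info['k1']])
    return p,d,info
def load(tag): return np.load(f'pics/{tag}.npz')
def rays(z,uv):
    fovy,cx,cy,k1=z['K']; f=200/np.tan(np.radians(fovy/2))
    uv=np.atleast_2d(np.array(uv,float)); q=(uv-[cx,cy])/f; s=q.copy()
    for _ in range(30): s=q/(1+k1*(s**2).sum(1,keepdims=True))
    return np.c_[s[:,0],-s[:,1],-np.ones(len(s))]@z['att'].T   # per unit depth
def onz(z,uv,h):
    r=rays(z,uv); t=(h-z['pos'][2])/r[:,2]; return z['pos']+r*t[:,None]
def dep(z,uv):
    r=rays(z,uv); d=np.array([z['d'][int(v),int(u)] for u,v in np.atleast_2d(uv)]); return z['pos']+r*d[:,None]
def proj(z,P):
    fovy,cx,cy,k1=z['K']; f=200/np.tan(np.radians(fovy/2))
    c=(np.atleast_2d(P)-z['pos'])@z['att']; s=np.c_[c[:,0]/-c[:,2],-c[:,1]/-c[:,2]]
    s=s*(1+k1*(s**2).sum(1,keepdims=True)); return s*f+[cx,cy]
def cloud(z):
    v,u=np.mgrid[0:400,0:640]; uv=np.c_[u.ravel(),v.ravel()]
    return (z['pos']+rays(z,uv)*z['d'].reshape(-1,1)).reshape(400,640,3)
E
python3 - <<'E'
from h import *
print(ctrl.get_state())
for n in ['top','side','wrist']:
    p,d,i=grab(n,n+'0'); print(n,i,d.min(),d.max())
E
```

```text
pics
{'clock': 0.0, 'joints': array([ 5.93828491e+01,  7.13327767e+00,  9.46341237e+01,  1.78954372e-03,
        7.83509513e+01, -4.73226038e+00]), 'joint_velocities': array([ 0.03181075,  0.01855006,  0.07274756, -0.01561598, -0.0142469 ,
        0.12496208]), 'joint_efforts': array([ 2.00101196e-03, -4.23601484e+01, -3.65454984e+01, -5.59116427e-05,
        6.80182056e-03, -3.20568894e-06]), 'ee_pos': array([0.28348352, 0.58427571, 0.24105502]), 'ee_rot': array([-1.79882195e+02, -1.15100087e-02,  1.54114734e+02]), 'wrist_force': array([-0.5686068 ,  1.08717284,  0.19416687]), 'torque': array([ 0.04337795, -0.01507573,  0.01623662]), 'width': 0.9980649601742472}
top {'fovy': 50.29529245995233, 'cx': 325.17268748980587, 'cy': 205.4211938253008, 'k1': -0.06614178187945258, 'position': array([0.4172405 , 0.06472353, 1.20014688]), 'attitude': array([  9.63836917,   0.12658042, -88.54304193])} 0.0 2.1120489
side {'fovy': 48.344527769067575, 'cx': 318.24628531066793, 'cy': 197.30809607659808, 'k1': -0.1198062864947115, 'position': array([ 0.42056771, -0.5764959 ,  0.77527353]), 'attitude': array([ 44.25492841,  -0.99784612, -14.6956174 ])} 0.0 2.6924226
wrist {'fovy': 70.1345385300385, 'cx': 318.6030473219247, 'cy': 200.9010140592505, 'k1': -0.01114320860239947, 'position': array([0.22138705, 0.61508759, 0.37212405]), 'attitude': array([-15.82234255,   0.08590364,  64.05428254])} 0.0 1.2893938
```

View pics/top0.png

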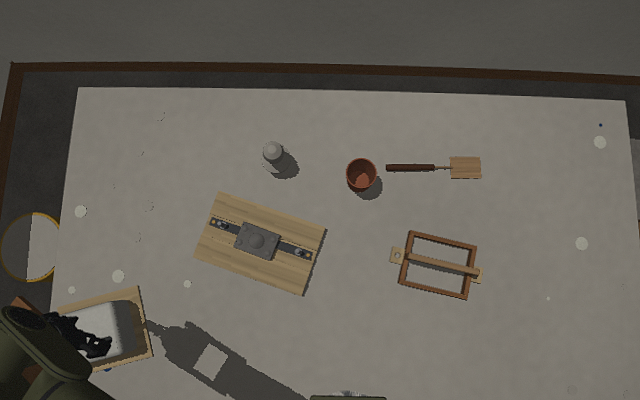

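View pics/side0.png

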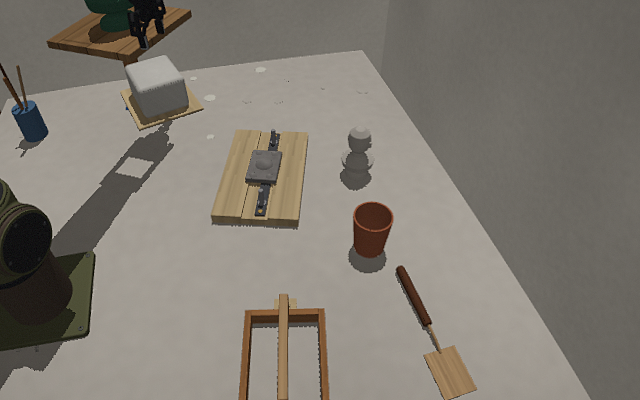

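View pics/wrist0.png

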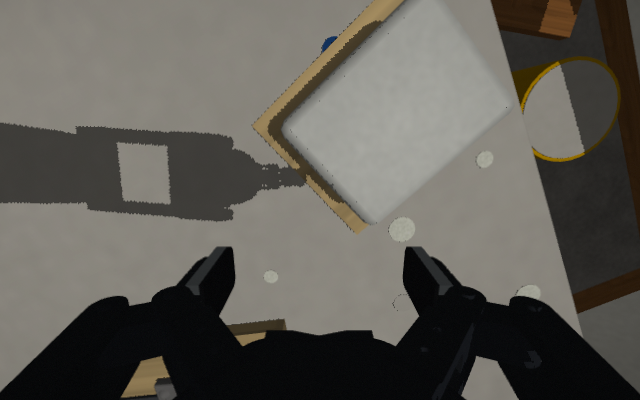

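Top: the board spans about (195–327, 192–295) with the relief at (257,240). The frame is at about (440,265), the bust at (273,150), the pot at (361,172), and the spatula at (433,167). I'll enlarge.

```bash
python3 - <<'E'
from h import *
p=cv2.imread('pics/top0.png')
c=p[180:305,185:335]; cv2.imwrite('pics/c1.png',cv2.resize(c,None,fx=5,fy=5,interpolation=cv2.INTER_CUBIC)[:600,:800]) if 0 else cv2.imwrite('pics/c1.png',cv2.resize(c,None,fx=4.7,fy=4.7,interpolation=cv2.INTER_CUBIC))
c=p[220:310,380:490]; cv2.imwrite('pics/c2.png',cv2.resize(c,None,fx=6,fy=6,interpolation=cv2.INTER_CUBIC))
z=load('top0'); C=cloud(z)
for a,b in [((280,225),'board'),((440,264),'bar')]: print(b,C[a[1],a[0]])
# bar mask by depth height
for nm,(u0,u1,v0,v1),(lo,hi) in [('bar',(385,490,225,305),(.07,.1)),('board',(185,335,185,300),(.019,.031)),('wall',(385,490,225,305),(.026,.04)),('ear',(385,490,225,305),(.008,.016))]:
    S=C[v0:v1,u0:u1]; P=S[(S[...,2]>lo)&(S[...,2]<hi)]
    r=cv2.minAreaRect((P[:,:2]*1000).astype(np.float32)); print(nm,len(P),P.mean(0),r)
E
```

```text
board [0.55828439 0.1964281  0.02562788]
bar [ 0.4590473  -0.2312795   0.08535639]
bar 482 [ 0.46022209 -0.23775778  0.08624107] ((460.2651672363281, -239.53494262695312), (190.52940368652344, 17.670555114746094), 78.35565948486328)
board 6745 [0.50720198 0.25126376 0.02534514] ((509.8277893066406, 254.29061889648438), (322.21368408203125, 201.51205444335938), 72.50390625)
wall 1028 [ 0.4597217 -0.2396997  0.0328942] ((459.972900390625, -239.65902709960938), (191.65869140625, 150.98028564453125), 77.73560333251953)
ear 340 [ 0.46702094 -0.22738019  0.01226271] ((472.7420654296875, -242.39358520507812), (261.4852294921875, 186.8701171875), 84.31842041015625)
```

View pics/c1.png

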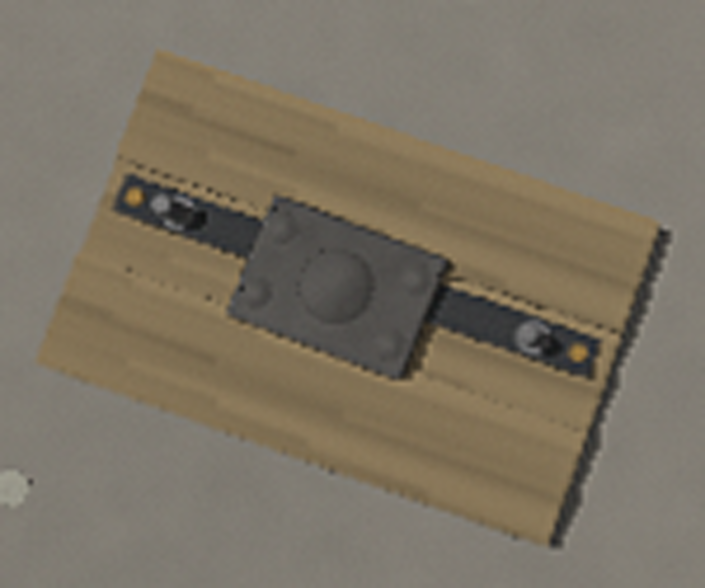

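View pics/c2.png

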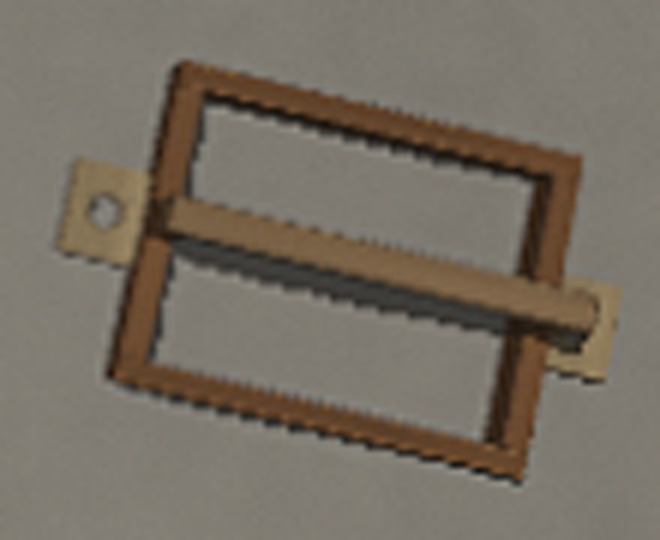

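Emit:
{"op": "drive_tool", "data": {"rows": [{"dx": -3.5, "dy": -1.6, "dz": 0.1}, {"dx": -3.5, "dy": -1.6, "dz": 0.2}, {"dx": -3.5, "dy": -1.6, "dz": 0.3}, {"dx": -3.5, "dy": -1.6, "dz": 0.3}, {"dx": -3.5, "dy": -1.6, "dz": 0.4}, {"dx": -3.5, "dy": -1.6, "dz": 0.4}, {"dx": -3.5, "dy": -1.6, "dz": 0.4}, {"dx": -3.5, "dy": -1.6, "dz": 0.4}, {"dx": -3.5, "dy": -1.6, "dz": 0.4}, {"dx": -3.5, "dy": -1.6, "dz": 0.4}, {"dx": -3.5, "dy": -1.5, "dz": 0.4, "twist": -0.07}, {"dx": -3.2, "dy": -1.3, "dz": 0.4, "twist": -0.07}]}}

```text
$.rows[0]: bad value
```

Emit:
{"op": "drive_tool", "data": {"rows": [{"dx": 0}, {"dx": 0}, {"dx": 0}]}}

```text
$.rows[0]: bad value
```

```bash
python3 - <<'E'
from h import *
s=ctrl.get_state();print(s['clock'],s['ee_pos'],s['ee_rot'],s['joints'],s['wrist_force'])
grab('wrist','w1'); print(ctrl.get_state()['clock'])
E
```

```text
0.15 [0.2835777  0.58438123 0.24134298] [-1.79909280e+02 -6.03593901e-03  1.54115063e+02] [ 5.93817491e+01  7.12464624e+00  9.46156636e+01 -1.50164502e-03
  7.83505992e+01 -4.73301468e+00] [ 0.26673272 -1.34432702 -0.53978236]
0.2
```

View pics/w1.png

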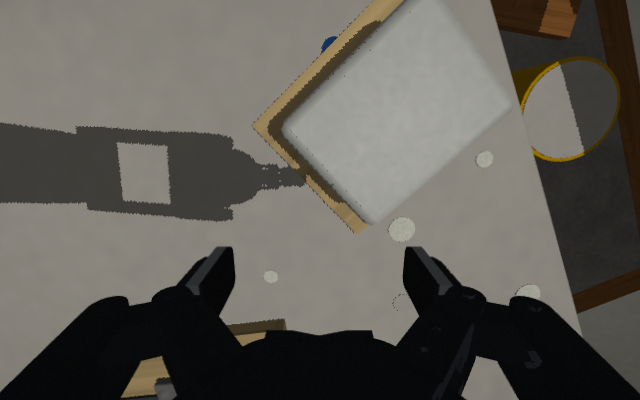

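The rows were refused, probably because every row needs all four keys.

Emit:
{"op": "drive_tool", "data": {"rows": [{"dx": -3.5, "dy": -1.6, "dz": 0.1, "twist": 0.0}, {"dx": -3.5, "dy": -1.6, "dz": 0.2, "twist": 0.0}, {"dx": -3.5, "dy": -1.6, "dz": 0.3, "twist": 0.0}, {"dx": -3.5, "dy": -1.6, "dz": 0.3, "twist": 0.0}, {"dx": -3.5, "dy": -1.6, "dz": 0.4, "twist": 0.0}, {"dx": -3.5, "dy": -1.6, "dz": 0.4, "twist": 0.0}, {"dx": -3.5, "dy": -1.6, "dz": 0.4, "twist": 0.0}, {"dx": -3.5, "dy": -1.6, "dz": 0.4, "twist": 0.0}, {"dx": -3.5, "dy": -1.6, "dz": 0.4, "twist": 0.0}, {"dx": -3.5, "dy": -1.6, "dz": 0.4, "twist": 0.0}, {"dx": -3.5, "dy": -1.5, "dz": 0.4, "twist": -0.07}, {"dx": -3.2, "dy": -1.3, "dz": 0.4, "twist": -0.07}]}}

```text
clock: 1.2
ee_pos: [0.5795, 0.2331, 0.201]
ee_rot: [-180.0, -0.0, 162.3]
wrist_force: [0.1, 0.9, 0.2]
width: 1.004
```

Emit:
{"op": "drive_tool", "data": {"rows": [{"dx": 0, "dy": 0, "dz": 0, "twist": 0}, {"dx": 0, "dy": 0, "dz": 0, "twist": 0}, {"dx": 0, "dy": 0, "dz": 0, "twist": 0}]}}

```text
clock: 1.45
ee_pos: [0.5783, 0.2354, 0.201]
ee_rot: [-180.0, -0.1, 162.1]
wrist_force: [-0.3, 0.2, 0.2]
width: 0.999
```

```bash
python3 - <<'E'
from h import *
s=ctrl.get_state();print(s['clock'],s['ee_pos'],s['ee_rot'],s['joints'],s['wrist_force'])
grab('wrist','w2'); print(ctrl.get_state()['clock'])
E
```

```text
1.45 [0.57825496 0.23541635 0.20101931] [-1.79996007e+02 -5.32163751e-02  1.62082200e+02] [ 1.72154015e+01  5.57111759e+00  1.00249767e+02  2.84300023e-02
  7.42249364e+01 -5.48745399e+01] [-0.2971599   0.23277511  0.18907633]
1.5
```

View pics/w2.png

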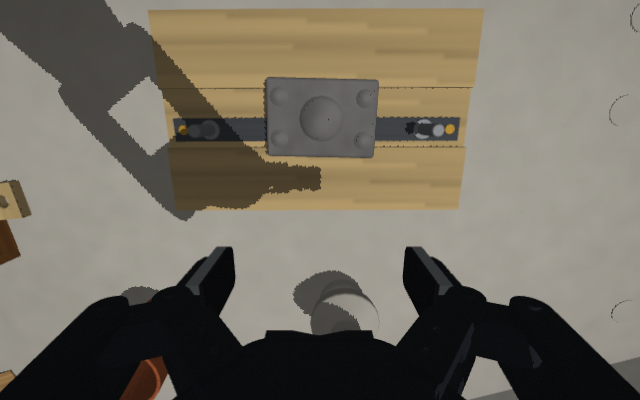

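The board corners are at (149,10), (484,10), (459,209) and (176,209). The left pin is at about (208,130), the right pin at about (430,129), and the relief at (321,118). I'll zoom in on the pins.

```bash
python3 - <<'E'
from h import *
p=cv2.imread('pics/w2.png')
a=cv2.resize(p[105:155,165:265],None,fx=7.5,fy=6*1.25,interpolation=cv2.INTER_CUBIC)*1
a=np.clip(a.astype(float)*1.8,0,255).astype(np.uint8)
cv2.imwrite('pics/cl.png',a)
a=cv2.resize(p[105:155,380:480],None,fx=7.5,fy=7.5,interpolation=cv2.INTER_CUBIC)
cv2.imwrite('pics/cr.png',a)
z=load('w2'); C=cloud(z)
uv=np.array([(149.5,10),(484,10),(459,209.5),(176,209)])
B=onz(z,uv,.025);print(B, B.mean(0))
S=C[0:225,130:500]; 
P=S[(S[...,2]>.021)&(S[...,2]<.029)]; print('board',len(P),P[:,2].mean(),cv2.minAreaRect((P[:,:2]*1000).astype(np.float32)))
r=S[50:170,120:260]; Q=r[(r[...,2]>.033)&(r[...,2]<.055)]; print('relief',len(Q),cv2.minAreaRect((Q[:,:2]*1000).astype(np.float32)))
for u0,u1 in[(190,235),(400,450)]:
    T=C[110:150,u0:u1]; m=(T[...,2]>.06)&(T[...,2]<.072); q=T[m]; print('pin',len(q),q.mean(0),np.ptp(q,0),cv2.minAreaRect((q[:,:2]*1000).astype(np.float32)))
E
```

```text
[[0.36655745 0.13584949 0.025     ]
 [0.46450162 0.43770291 0.025     ]
 [0.6538158  0.37848411 0.025     ]
 [0.5543054  0.07387404 0.025     ]] [0.50979507 0.25647764 0.025     ]
board 45319 0.024236653310994474 ((508.70123291015625, 255.53079223632812), (321.6945495605469, 200.6981964111328), 72.150390625)
relief 8571 ((511.44866943359375, 259.9053955078125), (110.38217163085938, 75.36882781982422), 70.692138671875)
pin 131 [0.48637322 0.14621971 0.0637909 ] [0.01138709 0.01111038 0.00572758] ((486.48724365234375, 146.34930419921875), (9.591104507446289, 11.136168479919434), 67.52534484863281)
pin 153 [0.5541005  0.35775954 0.06405777] [0.01139123 0.01176062 0.00623738] ((554.284423828125, 358.2553405761719), (11.31054401397705, 11.593985557556152), 29.146774291992188)
```

View pics/cl.png

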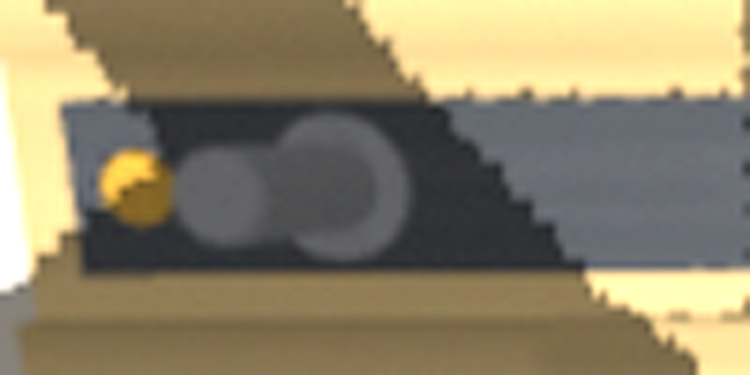

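View pics/cr.png

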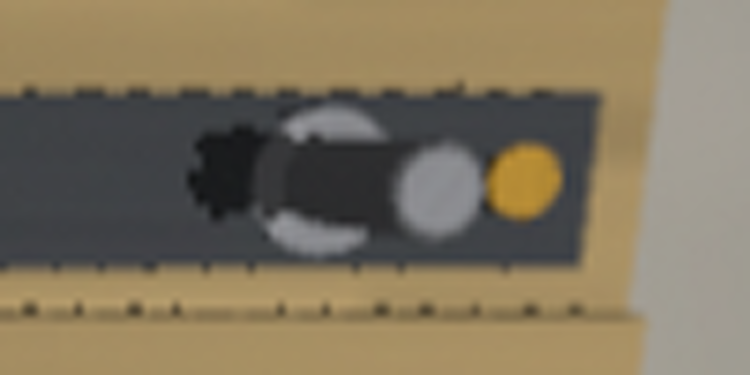

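```bash
python3 - <<'E'
from h import *
z=load('w2')
P=onz(z,[(193.9,130.7),(438.3,129.9)],.065); print(P)
d=P[1]-P[0]; print(np.linalg.norm(d),np.degrees(np.arctan2(d[1],d[0])),P.mean(0))
th=np.radians(72.2); bx=np.array([np.sin(th),-np.cos(th)]); print('offset',(P.mean(0)[:2]-[.5095,.2563])@bx)
print(proj(load('top0'),P))
t=load('top0'); print(onz(t,[(162/4.7+185-.4,203/4.7+180-.4),(530/4.7+185-.4,332/4.7+180-.4)],.065))
# frame measurement: hole & bar ends from top
print(onz(t,[(380+105/6-.4,220+211/6-.4)],.012))
C=cloud(t);S=C[225:305,385:490]
P=S[(S[...,2]>.075)&(S[...,2]<.1)]; m=P[:,:2].mean(0); w,v=np.linalg.eigh(np.cov((P[:,:2]-m).T)); print(m,v[:,1],np.degrees(np.arctan2(*(v[::-1,1]))))
print(ctrl.get_state()['ee_pos'])
E
```

```text
[[0.48584084 0.14610084 0.065     ]
 [0.55401828 0.35845088 0.065     ]]
0.22302624050948053 72.20017285015713 [0.51992956 0.25227586 0.065     ]
offset 0.011160453409231379
[[296.16451801 250.734667  ]
 [218.50253892 223.22032296]]
[[0.55522263 0.3569896  0.065     ]
 [0.48724044 0.14295309 0.065     ]]
[[ 0.48475804 -0.13101481  0.012     ]]
[ 0.46031008 -0.23793132] [0.20209282 0.97936637] 78.34063196035133
[0.57799362 0.23594274 0.20123089]
```

```bash
cat > plan.py <<'E'
import numpy as np
def plan(p0,y0,p1,y1,n):
    p0=np.array(p0);p1=np.array(p1); y=y0; st=(p1-p0)/n; tw=-(y1-y0)/n
    acc=p0.copy()
    for i in range(n):
        w=p0+st*(i+1)-acc; a=np.radians(y)
        dx=w@[np.cos(a),np.sin(a),0]; dy=w@[np.sin(a),-np.cos(a),0]; dz=-w[2]
        r=np.round([dx*100,dy*100,dz*100],2); t=round(np.radians(tw),4)
        acc=acc+r[0]/100*np.array([np.cos(a),np.sin(a),0])+r[1]/100*np.array([np.sin(a),-np.cos(a),0])+[0,0,-r[2]/100]
        y-=np.degrees(t); print(r,t)
    print('end',acc,y)
E
python3 -c "
from plan import *
plan([.578,.236,.201],162.1,[.436,-.36,.215],78.2,17)"
```

```text
[-0.28 -3.59 -0.08] 0.0861
[-0.59 -3.56 -0.08] 0.0861
[-0.9  -3.49 -0.09] 0.0861
[-1.19 -3.4  -0.08] 0.0861
[-1.48 -3.29 -0.08] 0.0861
[-1.75 -3.14 -0.08] 0.0861
[-2.02 -2.99 -0.09] 0.0861
[-2.27 -2.8  -0.08] 0.0861
[-2.51 -2.59 -0.08] 0.0861
[-2.71 -2.37 -0.08] 0.0861
[-2.91 -2.13 -0.09] 0.0861
[-3.08 -1.87 -0.08] 0.0861
[-3.23 -1.59 -0.08] 0.0861
[-3.36 -1.32 -0.08] 0.0861
[-3.46 -1.02 -0.09] 0.0861
[-3.53 -0.72 -0.08] 0.0861
[-3.58 -0.41 -0.08] 0.0861
end [ 0.43597968 -0.36002149  0.215     ] 78.23616752670134
```

Emit:
{"op": "drive_tool", "data": {"rows": [{"dx": -0.28, "dy": -3.59, "dz": -0.08, "twist": 0.086}, {"dx": -0.59, "dy": -3.56, "dz": -0.08, "twist": 0.086}, {"dx": -0.9, "dy": -3.49, "dz": -0.08, "twist": 0.086}, {"dx": -1.2, "dy": -3.4, "dz": -0.08, "twist": 0.086}, {"dx": -1.48, "dy": -3.29, "dz": -0.08, "twist": 0.086}, {"dx": -1.75, "dy": -3.14, "dz": -0.08, "twist": 0.086}, {"dx": -2.02, "dy": -2.99, "dz": -0.08, "twist": 0.086}, {"dx": -2.27, "dy": -2.8, "dz": -0.08, "twist": 0.086}, {"dx": -2.51, "dy": -2.59, "dz": -0.08, "twist": 0.086}, {"dx": -2.71, "dy": -2.37, "dz": -0.08, "twist": 0.086}, {"dx": -2.91, "dy": -2.13, "dz": -0.08, "twist": 0.086}, {"dx": -3.08, "dy": -1.87, "dz": -0.08, "twist": 0.086}]}}

```text
clock: 2.5
ee_pos: [0.4785, -0.1856, 0.2115]
ee_rot: [179.9, 0.0, 102.9]
wrist_force: [0.9, -0.3, -0.5]
width: 0.998
```

Emit:
{"op": "drive_tool", "data": {"rows": [{"dx": -3.23, "dy": -1.59, "dz": -0.08, "twist": 0.086}, {"dx": -3.36, "dy": -1.32, "dz": -0.08, "twist": 0.086}, {"dx": -3.46, "dy": -1.02, "dz": -0.08, "twist": 0.086}, {"dx": -3.53, "dy": -0.72, "dz": -0.08, "twist": 0.086}, {"dx": -3.58, "dy": -0.41, "dz": -0.08, "twist": 0.086}, {"dx": 0, "dy": 0, "dz": 0, "twist": 0}, {"dx": 0, "dy": 0, "dz": 0, "twist": 0}, {"dx": 0, "dy": 0, "dz": 0, "twist": 0}, {"dx": 0, "dy": 0, "dz": 0, "twist": 0}]}}

```text
clock: 3.25
ee_pos: [0.4382, -0.3593, 0.2149]
ee_rot: [-180.0, -0.0, 78.5]
wrist_force: [0.2, -0.0, -0.4]
width: 1.0
```

```bash
python3 - <<'E'
from h import *
s=ctrl.get_state();print(s['clock'],s['ee_pos'],s['ee_rot'],s['joints'],s['wrist_force'])
grab('wrist','w3'); z=load('w3'); C=cloud(z).reshape(-1,3)
for nm,lo,hi in [('bar',.075,.1),('wall',.027,.038)]:
    P=C[(C[:,2]>lo)&(C[:,2]<hi)&(np.hypot(C[:,0]-.46,C[:,1]+.24)<.14)]; print(nm,len(P),P.mean(0),cv2.minAreaRect((P[:,:2]*1000).astype(np.float32)))
E
```

```text
3.25 [ 0.43815543 -0.35925934  0.21489668] [-1.79999297e+02 -2.30579590e-02  7.85261763e+01] [-4.47865693e+01 -2.33185231e+00  1.06956846e+02  1.95141546e-02
  7.53882586e+01 -3.33176707e+01] [ 0.16076769 -0.03826693 -0.40037953]
bar 3122 [ 0.45449526 -0.26111735  0.08519818] ((453.4661865234375, -265.60491943359375), (135.55499267578125, 16.05706024169922), 77.32047271728516)
wall 5000 [ 0.45373481 -0.26733397  0.03119111] ((455.5552062988281, -255.4230194091797), (156.25022888183594, 151.10687255859375), 77.47679138183594)
```

View pics/w3.png

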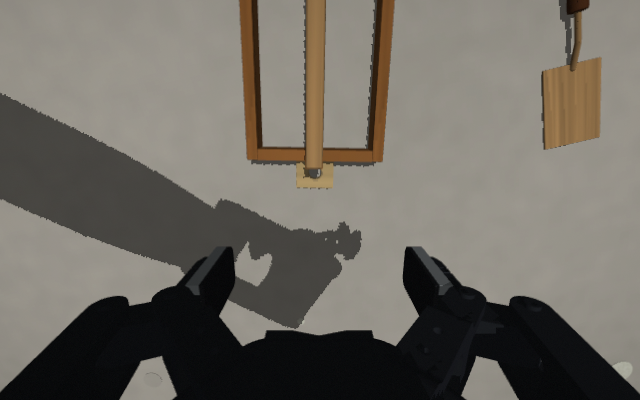

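Emit:
{"op": "drive_tool", "data": {"rows": [{"dx": 2.5, "dy": -0.1, "dz": 1, "twist": 0.019}, {"dx": 2.5, "dy": -0.06, "dz": 2, "twist": 0}, {"dx": 2.5, "dy": -0.06, "dz": 2, "twist": 0}, {"dx": 2.5, "dy": -0.06, "dz": 2, "twist": 0}, {"dx": 2.21, "dy": -0.04, "dz": 1.5, "twist": 0}, {"dx": 0, "dy": 0, "dz": 0, "twist": 0}, {"dx": 0, "dy": 0, "dz": 0, "twist": 0}, {"dx": 0, "dy": 0, "dz": 0, "twist": 0}, {"dx": 0, "dy": 0, "dz": 0, "twist": 0}]}}

```text
clock: 4.05
ee_pos: [0.4617, -0.2419, 0.1314]
ee_rot: [179.9, 0.1, 77.3]
wrist_force: [0.2, -0.6, -0.1]
width: 0.999
```

```bash
python3 - <<'E'
from h import *
s=ctrl.get_state();print(s['clock'],s['ee_pos'],s['ee_rot'],s['wrist_force'])
grab('wrist','w4'); z=load('w4'); C=cloud(z).reshape(-1,3)
for nm,lo,hi in [('bar',.078,.095),('wall',.027,.038),('ear',.008,.016)]:
    P=C[(C[:,2]>lo)&(C[:,2]<hi)&(np.hypot(C[:,0]-.46,C[:,1]+.24)<.15)]; print(nm,len(P),P.mean(0),cv2.minAreaRect((P[:,:2]*1000).astype(np.float32)))
E
```

```text
4.05 [ 0.46166719 -0.24193327  0.13144905] [1.79858261e+02 6.84013921e-02 7.72892348e+01] [ 0.19743699 -0.63923124 -0.1412126 ]
bar 6405 [ 0.46280082 -0.22308805  0.08513487] ((459.9149475097656, -235.7731170654297), (181.84474182128906, 16.05849266052246), 77.51667785644531)
wall 10441 [ 0.46213861 -0.22600032  0.03111829] ((459.1875, -239.79934692382812), (191.00238037109375, 150.78182983398438), 77.62102508544922)
ear 3492 [ 0.46796442 -0.19981536  0.01162429] ((459.02783203125, -239.19342041015625), (259.1535339355469, 127.1845703125), 77.45919036865234)
```

View pics/w4.png

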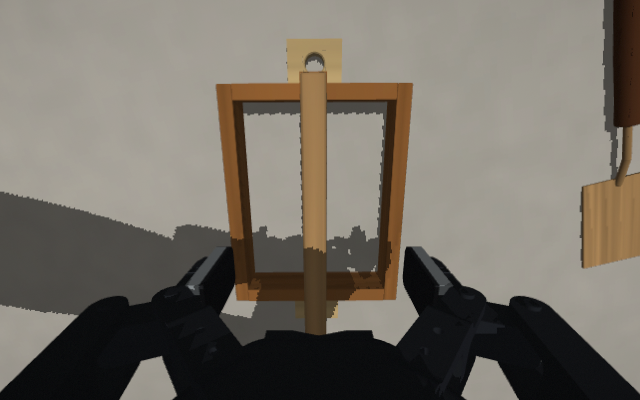

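Emit:
{"op": "drive_tool", "data": {"rows": [{"dx": 0.18, "dy": -0.3, "dz": 0.9, "twist": -0.004}, {"dx": 0, "dy": 0, "dz": 1.5, "twist": 0}, {"dx": 0, "dy": 0, "dz": 1.5, "twist": 0}, {"dx": 0, "dy": 0, "dz": 1.5, "twist": 0}, {"dx": 0, "dy": 0, "dz": 1.0, "twist": 0}, {"dx": 0, "dy": 0, "dz": 0, "twist": 0}, {"dx": 0, "dy": 0, "dz": 0, "twist": 0}]}}

```text
clock: 4.68
ee_pos: [0.4578, -0.2388, 0.0654]
ee_rot: [-179.9, -0.0, 77.5]
wrist_force: [0.8, 0.3, -0.1]
width: 0.998
```

Emit:
{"op": "drive_tool", "data": {"rows": [{"dx": 0, "dy": 0, "dz": 0, "twist": 0}, {"dx": 0, "dy": 0, "dz": 0, "twist": 0}, {"dx": 0, "dy": 0, "dz": 0, "twist": 0}, {"dx": 0, "dy": 0, "dz": 0, "twist": 0}, {"dx": 0, "dy": 0, "dz": 0, "twist": 0}, {"dx": 0, "dy": 0, "dz": 0, "twist": 0}, {"dx": 0, "dy": 0, "dz": 0, "twist": 0}, {"dx": 0, "dy": 0, "dz": 0, "twist": 0}, {"dx": 0, "dy": 0, "dz": 0, "twist": 0}, {"dx": 0, "dy": 0, "dz": 0, "twist": 0}, {"dx": 0, "dy": 0, "dz": 0, "twist": 0}], "hand": 0, "squeeze": 60}}

```text
clock: 5.6
ee_pos: [0.4588, -0.239, 0.0666]
ee_rot: [179.9, 0.0, 77.5]
wrist_force: [0.0, 1.6, 4.6]
width: 0.181
```

Emit:
{"op": "drive_tool", "data": {"rows": [{"dx": 0, "dy": 0, "dz": -0.5, "twist": 0}, {"dx": 0, "dy": 0, "dz": -0.8, "twist": 0}, {"dx": 0, "dy": 0, "dz": -1, "twist": 0}, {"dx": 0, "dy": 0, "dz": -1.5, "twist": 0}, {"dx": 0, "dy": 0, "dz": -2, "twist": 0}, {"dx": 0, "dy": 0, "dz": -2.2, "twist": 0}, {"dx": 0, "dy": 0, "dz": -2.2, "twist": 0}, {"dx": 0, "dy": 0, "dz": -1.8, "twist": 0}, {"dx": 0, "dy": 0, "dz": -1, "twist": 0}, {"dx": 0, "dy": 0, "dz": 0, "twist": 0}, {"dx": 0, "dy": 0, "dz": 0, "twist": 0}]}}

```text
clock: 6.52
ee_pos: [0.4581, -0.2386, 0.1958]
ee_rot: [180.0, 0.0, 77.5]
wrist_force: [-0.1, -0.7, -5.4]
width: 0.177
```

```bash
python3 - <<'E'
from h import *
s=ctrl.get_state();print(s['clock'],s['ee_pos'],s['ee_rot'],s['wrist_force'],s['torque'],s['width'])
t=load('top0'); print(onz(t,[(273,150)],.13),onz(t,[(361,172)],.1))
from plan import *
p=s['ee_pos']; y=s['ee_rot'][2]
plan(p,y,[.52,.2515,p[2]],72.2,18)
grab('wrist','w5')
E
```

```text
6.5167 [ 0.4581011  -0.23862658  0.19578059] [1.79996880e+02 2.69130631e-03 7.75063240e+01] [-0.13062714 -0.71210431 -5.40766499] [ 0.06551989  0.0850804  -0.03829778] 0.17697556164243758
[[0.74222286 0.21166435 0.13      ]] [[ 0.69636267 -0.0209526   0.1       ]]
[ 2.73 -0.25 -0.  ] 0.0051
[ 2.73 -0.27 -0.  ] 0.0051
[ 2.73 -0.28 -0.  ] 0.0051
[ 2.73 -0.3  -0.  ] 0.0051
[ 2.73 -0.31 -0.  ] 0.0051
[ 2.73 -0.32 -0.  ] 0.0051
[ 2.72 -0.34 -0.  ] 0.0051
[ 2.72 -0.35 -0.  ] 0.0051
[ 2.72 -0.36 -0.  ] 0.0051
[ 2.72 -0.38 -0.  ] 0.0051
[ 2.72 -0.39 -0.  ] 0.0051
[ 2.71 -0.41 -0.  ] 0.0051
[ 2.71 -0.42 -0.  ] 0.0051
[ 2.71 -0.43 -0.  ] 0.0051
[ 2.71 -0.45 -0.  ] 0.0051
[ 2.71 -0.46 -0.  ] 0.0051
[ 2.7  -0.48 -0.  ] 0.0051
[ 2.7  -0.48 -0.  ] 0.0051
end [0.52004606 0.25148302 0.19578059] 72.2465714133919
```

View pics/w5.png

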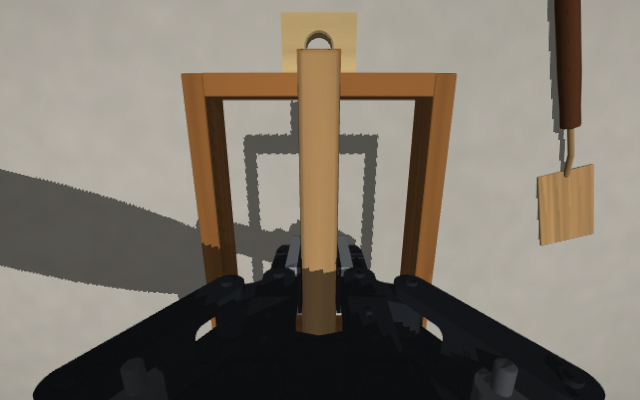

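Emit:
{"op": "drive_tool", "data": {"rows": [{"dx": 1.7, "dy": -0.16, "dz": 0, "twist": 0.005}, {"dx": 2.7, "dy": -0.27, "dz": 0, "twist": 0.005}, {"dx": 2.7, "dy": -0.28, "dz": 0, "twist": 0.005}, {"dx": 2.7, "dy": -0.3, "dz": 0, "twist": 0.005}, {"dx": 2.7, "dy": -0.31, "dz": 0, "twist": 0.005}, {"dx": 2.7, "dy": -0.32, "dz": 0, "twist": 0.005}, {"dx": 2.7, "dy": -0.34, "dz": 0, "twist": 0.005}, {"dx": 2.7, "dy": -0.35, "dz": 0, "twist": 0.005}, {"dx": 2.7, "dy": -0.36, "dz": 0, "twist": 0.005}, {"dx": 2.7, "dy": -0.38, "dz": 0, "twist": 0.005}, {"dx": 2.7, "dy": -0.39, "dz": 0, "twist": 0.005}, {"dx": 2.7, "dy": -0.41, "dz": 0, "twist": 0.005}]}}

```text
clock: 7.57
ee_pos: [0.4961, 0.0766, 0.1935]
ee_rot: [-179.8, 0.1, 74.1]
wrist_force: [0.5, 0.6, -5.4]
width: 0.177
```

Emit:
{"op": "drive_tool", "data": {"rows": [{"dx": 2.7, "dy": -0.42, "dz": 0, "twist": 0.005}, {"dx": 2.7, "dy": -0.43, "dz": 0, "twist": 0.005}, {"dx": 2.7, "dy": -0.45, "dz": 0, "twist": 0.005}, {"dx": 2.7, "dy": -0.46, "dz": 0, "twist": 0.005}, {"dx": 2.7, "dy": -0.48, "dz": 0, "twist": 0.005}, {"dx": 2.7, "dy": -0.48, "dz": 0, "twist": 0.005}, {"dx": 1.2, "dy": -0.2, "dz": 0, "twist": 0}, {"dx": 0, "dy": 0, "dz": 0, "twist": 0}, {"dx": 0, "dy": 0, "dz": 0, "twist": 0}, {"dx": 0, "dy": 0, "dz": 0, "twist": 0}, {"dx": 0, "dy": 0, "dz": 0, "twist": 0}]}}

```text
clock: 8.48
ee_pos: [0.5191, 0.2492, 0.1951]
ee_rot: [-179.9, 0.1, 72.3]
wrist_force: [-0.5, -0.4, -5.1]
width: 0.174
```

```bash
python3 - <<'E'
from h import *
s=ctrl.get_state();print(s['clock'],s['ee_pos'],s['ee_rot'],s['wrist_force'],s['torque'],s['width'])
grab('wrist','w6');grab('side','s6')
E
```

```text
8.4833 [0.51907552 0.24918355 0.1950918 ] [-1.79939237e+02  7.51143719e-02  7.22901289e+01] [-0.48349538 -0.42445806 -5.1370007 ] [ 0.04872595  0.01088695 -0.02556089] 0.17426684404834702
```

View pics/w6.png

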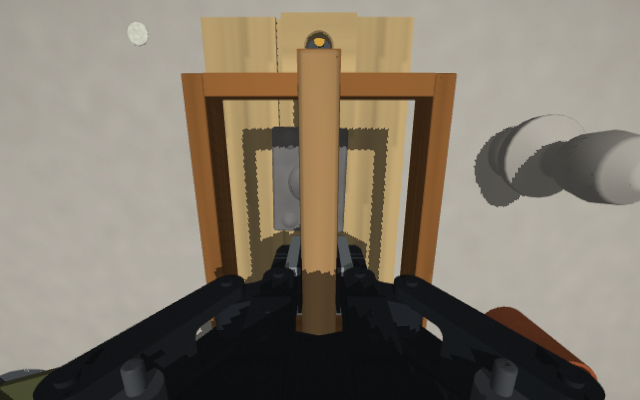

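View pics/s6.png

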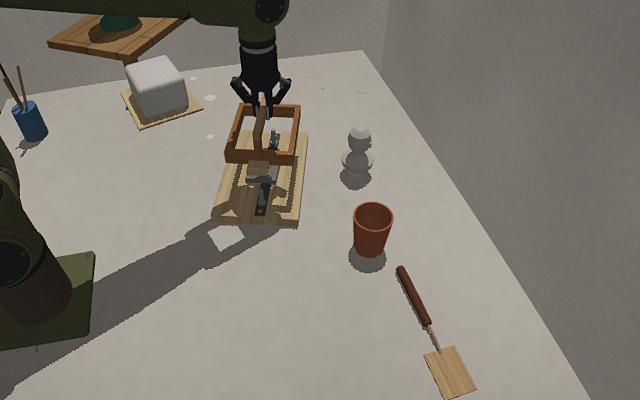

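```bash
python3 - <<'E'
from h import *
p=cv2.imread('pics/w6.png')
cv2.imwrite('pics/c6.png',cv2.resize(p[5:80,265:375],None,fx=7,fy=7,interpolation=cv2.INTER_CUBIC))
s=cv2.imread('pics/s6.png'); cv2.imwrite('pics/c6s.png',cv2.resize(s[90:230,200:320],None,fx=4.2,fy=4.2,interpolation=cv2.INTER_CUBIC))
E
```

```text
(no output)
```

View pics/c6.png

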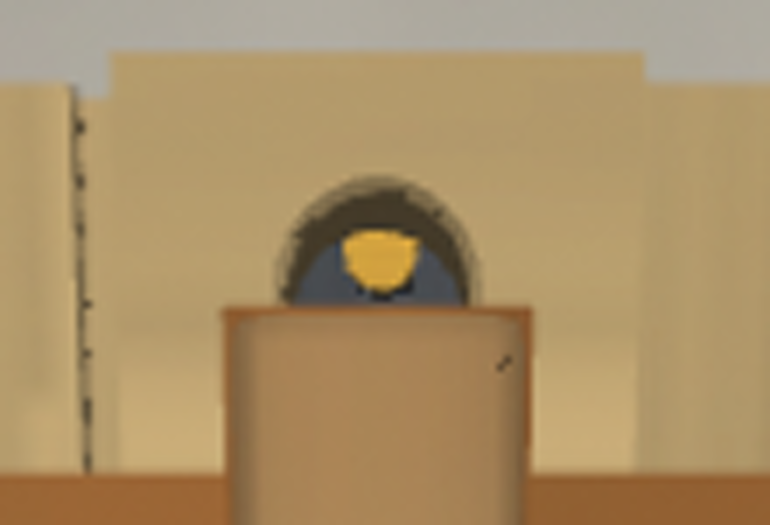

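View pics/c6s.png

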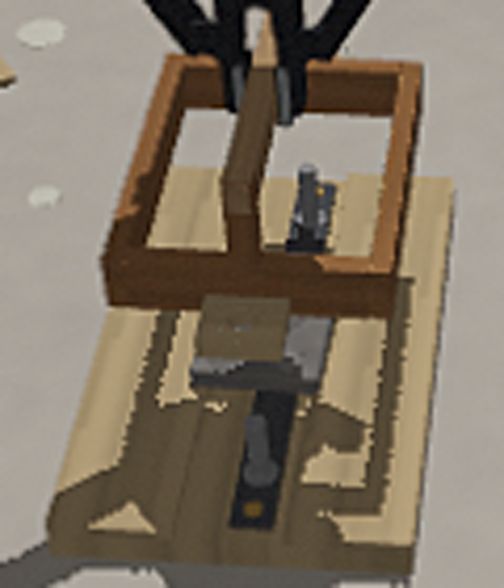

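```bash
python3 - <<'E'
from h import *
w2=load('w2');w6=load('w6')
# dots in w2: left crop (137,188), right crop (523,181)
f=lambda X,Y,u0,v0,k:(u0+(X+.5)/k-.5,v0+(Y+.5)/k-.5)
D=onz(w2,[f(137,188,165,105,7.5),f(523,181,380,105,7.5)],.024); print('dots w2',D,np.linalg.norm(D[1]-D[0]),np.degrees(np.arctan2(*(D[1]-D[0])[1::-1])),D.mean(0))
d6=onz(w6,[f(381,254,265,5,7)],.024)[0]; print('dot w6',d6)
h6=onz(w6,[f(378,275,265,5,7)],.1405)[0]; print('hole w6',h6)
th=np.radians(72.25); by=np.array([np.cos(th),np.sin(th)]); bx=np.array([by[1],-by[0]])
t=np.array([.51908,.24918]); print('hole rel tcp (x,y)',(h6[:2]-t)@bx,(h6[:2]-t)@by)
d=D[1]; print('pin+ rel dot', (np.array([.55402,.35845])-D[1][:2])@bx,(np.array([.55402,.35845])-D[1][:2])@by)
print('dot w6 rel hole', (d6-h6)[:2]@bx,(d6-h6)[:2]@by)
# board edges from w6 cloud; relief
C=cloud(w6)
S=C.reshape(-1,3);P=S[(S[:,2]>.021)&(S[:,2]<.029)&(np.hypot(S[:,0]-.51,S[:,1]-.255)<.2)]
print('board z',P[:,2].mean()); q=(P[:,:2]-t)@np.c_[bx,by]; print(np.percentile(q[:,1],[99.5,99.9]))
for a in (-.02,.03,.06,.1,.13):
    m=abs(q[:,1]-a)<.006; print(a,np.round(q[m,0].min()*1000,1),np.round(q[m,0].max()*1000,1))
for nm,lo,hi in[('ear',.134,.148),('wall',.155,.168),('bar',.205,.222)]:
    m=(S[:,2]>lo)&(S[:,2]<hi)&(np.hypot(S[:,0]-t[0],S[:,1]-t[1])<.15); q=(S[m,:2]-t)@np.c_[bx,by]; A=np.c_[q,np.ones(len(q))]; print(nm,m.sum(),S[m,2].mean(),'plane',np.linalg.lstsq(A,S[m,2],rcond=None)[0],q.min(0),q.max(0))
E
```

```text
dots w2 [[0.47710955 0.11841607 0.024     ]
 [0.56274031 0.38532858 0.024     ]] 0.2803121794944416 72.21274211154794 [0.51992493 0.25187233 0.024     ]
dot w6 [0.56251815 0.38470969 0.024     ]
hole w6 [0.55325478 0.3566133  0.1405    ]
hole rel tcp (x,y) -0.00020466118662707526 0.11273769578776797
pin+ rel dot -0.00011086860865362855 -0.02825756349129909
dot w6 rel hole 0.00025680628039196664 0.02958294880969163
board z 0.024277310369770752
[0.16189027 0.1626651 ]
-0.02 -97.4 88.6
0.03 -97.0 88.4
0.06 -97.2 88.7Traceback (most recent call last):
  File "<stdin>", line 17, in <module>
    return umr_minimum(a, axis, None, out, keepdims, initial, where)
ValueError: zero-size array to reduction operation minimum which has no identity
```

Emit:
{"op": "drive_tool", "data": {"rows": [{"dx": 0.2, "dy": 0.02, "dz": 0.5, "twist": 0}, {"dx": 0, "dy": 0, "dz": 1, "twist": 0}, {"dx": 0, "dy": 0, "dz": 1, "twist": 0}, {"dx": 0, "dy": 0, "dz": 1, "twist": 0}, {"dx": 0, "dy": 0, "dz": 1, "twist": 0}, {"dx": 0, "dy": 0, "dz": 0.7, "twist": 0}, {"dx": 0, "dy": 0, "dz": 0.3, "twist": 0}, {"dx": 0, "dy": 0, "dz": 0, "twist": 0}, {"dx": 0, "dy": 0, "dz": 0, "twist": 0}, {"dx": 0, "dy": 0, "dz": 0, "twist": 0}]}}

```text
clock: 9.42
ee_pos: [0.5208, 0.2524, 0.1417]
ee_rot: [179.9, -0.0, 72.4]
wrist_force: [-0.7, 0.1, -4.7]
width: 0.181
```

```bash
python3 - <<'E'
from h import *
s=ctrl.get_state();print(s['clock'],s['ee_pos'],s['ee_rot'],s['wrist_force'],s['torque'],s['width'])
p,_,_=grab('wrist','w7');q,_,_=grab('side','s7')
cv2.imwrite('pics/c7.png',cv2.resize(p[5:80,265:375],None,fx=7,fy=7,interpolation=cv2.INTER_CUBIC))
cv2.imwrite('pics/c7s.png',cv2.resize(q[90:230,200:320],None,fx=4.2,fy=4.2,interpolation=cv2.INTER_CUBIC))
E
```

```text
9.4167 [0.52076029 0.25240882 0.14166298] [ 1.79937740e+02 -4.79614577e-02  7.23581066e+01] [-0.71225488  0.0577942  -4.72641277] [ 0.04217275 -0.01364928  0.02187205] 0.18065357959280243
```

View pics/c7.png

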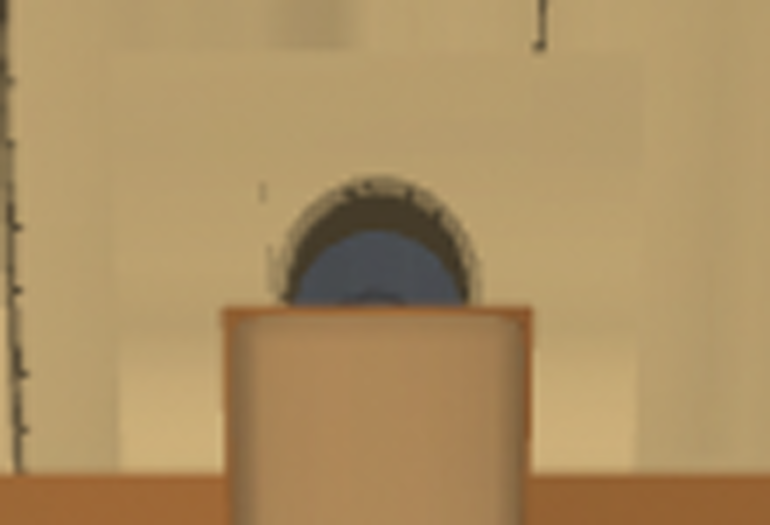

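View pics/c7s.png

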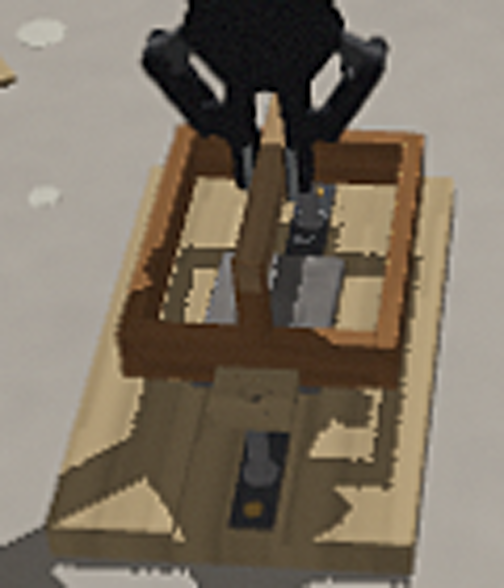

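```bash
python3 - <<'E'
from h import *
w=load('w7')
th=np.radians(72.2); by=np.array([np.cos(th),np.sin(th)]); bx=np.array([by[1],-by[0]])
c=np.array([.51993,.2521])+.112*by
p=cv2.imread('pics/c7.png')
def circ(c,z,r,col):
    a=np.linspace(0,2*np.pi,60); P=np.c_[c[0]+r*np.cos(a),c[1]+r*np.sin(a),np.full(60,z)]
    uv=(proj(w,P)-[265,5]+.5)*7-.5; cv2.polylines(p,[np.round(uv).astype(int)],True,col,1)
circ(c,.065,5,(0,0,255)); circ(c,.064,6,(0,255,255)); circ(c,.025,10,(255,0,0))
# hole by tcp
s=[.52076,.25241]; print(w['pos'])
th2=np.radians(72.36); h=np.array(s)+.112*np.array([np.cos(th2),np.sin(th2)])
circ(h,.0750+.012,7.75,(0,255,0)) if 0 else circ(h,.087,.00775,(0,255,0))
circ(h,.075,.00775,(0,160,0))
circ(c,.065,.005,(0,0,255)); circ(c,.064,.006,(0,255,255)); circ(c,.024,.011,(255,0,0))
cv2.imwrite('pics/o7.png',p)
E
```

```text
[0.54161017 0.31866018 0.27267198]
```

View pics/o7.png

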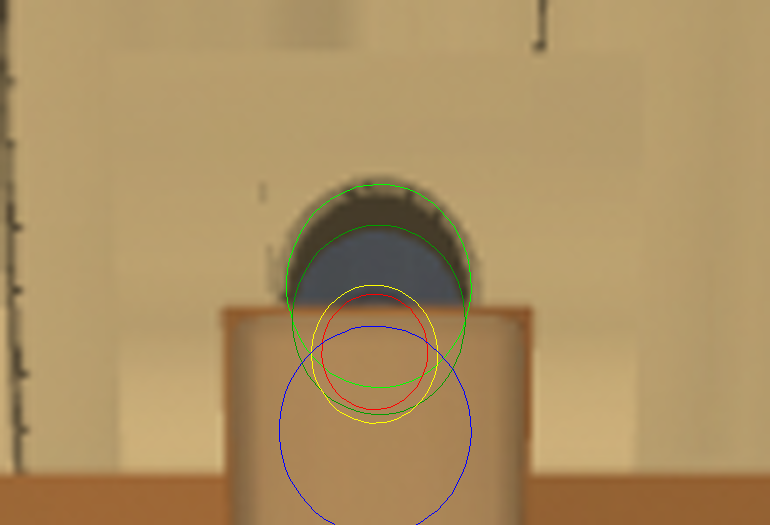

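Emit:
{"op": "drive_tool", "data": {"rows": [{"dx": -0.04, "dy": -0.05, "dz": 0.2, "twist": 0.002}, {"dx": 0, "dy": 0, "dz": 0.2, "twist": 0}, {"dx": 0, "dy": 0, "dz": 0.1, "twist": 0}, {"dx": 0, "dy": 0, "dz": 0.1, "twist": 0}, {"dx": 0, "dy": 0, "dz": 0.1, "twist": 0}, {"dx": 0, "dy": 0, "dz": 0.1, "twist": 0}, {"dx": 0, "dy": 0, "dz": 0.1, "twist": 0}, {"dx": 0, "dy": 0, "dz": 0.1, "twist": 0}, {"dx": 0, "dy": 0, "dz": 0.1, "twist": 0}, {"dx": 0, "dy": 0, "dz": 0.1, "twist": 0}, {"dx": 0, "dy": 0, "dz": 0, "twist": 0}]}}

```text
clock: 10.43
ee_pos: [0.5195, 0.2519, 0.1286]
ee_rot: [-180.0, 0.0, 72.2]
wrist_force: [-0.8, -0.5, -4.7]
width: 0.176
```

```bash
python3 - <<'E'
from h import *
s=ctrl.get_state();print(s['clock'],s['ee_pos'],s['ee_rot'],s['wrist_force'],s['torque'],s['width'])
E
```

```text
10.4333 [0.5194626  0.25187416 0.12861424] [-1.79976751e+02  1.94948360e-02  7.22388725e+01] [-0.80489739 -0.48758316 -4.68248142] [0.0393249  0.03017794 0.02045817] 0.1762110031178929
```

Emit:
{"op": "drive_tool", "data": {"rows": [{"dx": 0, "dy": 0, "dz": 0.1, "twist": 0}, {"dx": 0, "dy": 0, "dz": 0.15, "twist": 0}, {"dx": 0, "dy": 0, "dz": 0.15, "twist": 0}, {"dx": 0, "dy": 0, "dz": 0.15, "twist": 0}, {"dx": 0, "dy": 0, "dz": 0.15, "twist": 0}, {"dx": 0, "dy": 0, "dz": 0, "twist": 0}]}}

```text
clock: 10.93
ee_pos: [0.5193, 0.2518, 0.1214]
ee_rot: [-180.0, 0.0, 72.2]
wrist_force: [-0.2, -0.2, -5.0]
width: 0.171
```

```bash
python3 - <<'E'
from h import *
s=ctrl.get_state();print(s['clock'],s['ee_pos'],s['ee_rot'],s['wrist_force'],s['torque'],s['width'])
p,_,_=grab('wrist','w8');q,_,_=grab('side','s8')
cv2.imwrite('pics/c8.png',np.vstack([cv2.resize(p[5:80,265:375],(660,280),interpolation=cv2.INTER_CUBIC),cv2.resize(q[120:230,200:320],(330,300),interpolation=cv2.INTER_CUBIC).repeat(2,1)]))
E
```

```text
10.9333 [0.5193352  0.25183726 0.12137159] [-1.79959340e+02  3.16753428e-02  7.22383253e+01] [-0.18474001 -0.22231625 -5.028811  ] [ 0.04480155  0.05447018 -0.03831078] 0.17128804742954398
```

View pics/c8.png

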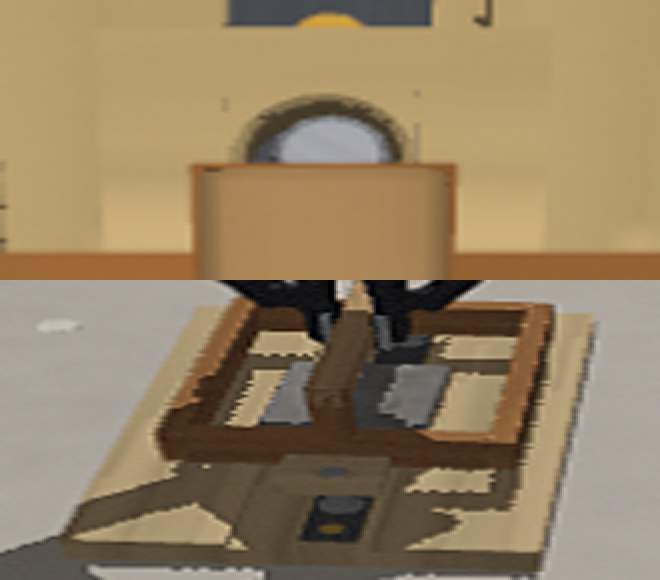

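Emit:
{"op": "drive_tool", "data": {"rows": [{"dx": 0, "dy": 0.04, "dz": 0.2, "twist": 0}, {"dx": 0, "dy": 0, "dz": 0.25, "twist": 0}, {"dx": 0, "dy": 0, "dz": 0.25, "twist": 0}, {"dx": 0, "dy": 0, "dz": 0.25, "twist": 0}, {"dx": 0, "dy": 0, "dz": 0.25, "twist": 0}, {"dx": 0, "dy": 0, "dz": 0.25, "twist": 0}, {"dx": 0, "dy": 0, "dz": 0.25, "twist": 0}, {"dx": 0, "dy": 0, "dz": 0.2, "twist": 0}, {"dx": 0, "dy": 0, "dz": 0.2, "twist": 0}, {"dx": 0, "dy": 0, "dz": 0.2, "twist": 0}, {"dx": 0, "dy": 0, "dz": 0.15, "twist": 0}, {"dx": 0, "dy": 0, "dz": 0, "twist": 0}]}}

```text
clock: 12.03
ee_pos: [0.5198, 0.2517, 0.097]
ee_rot: [-180.0, 0.0, 72.2]
wrist_force: [-0.3, -0.7, -4.8]
width: 0.175
```

Emit:
{"op": "drive_tool", "data": {"rows": [{"dx": 0, "dy": 0, "dz": 0.1, "twist": 0}, {"dx": 0, "dy": 0, "dz": 0.1, "twist": 0}, {"dx": 0, "dy": 0, "dz": 0, "twist": 0}]}}

```text
clock: 12.28
ee_pos: [0.52, 0.2518, 0.0953]
ee_rot: [-180.0, 0.0, 72.2]
wrist_force: [-1.0, 0.0, -5.6]
width: 0.181
```

Expected home is TCP z ≈ 0.092. I'll step down slowly.

Emit:
{"op": "drive_tool", "data": {"rows": [{"dx": 0, "dy": 0, "dz": 0.08, "twist": 0}, {"dx": 0, "dy": 0, "dz": 0.08, "twist": 0}, {"dx": 0, "dy": 0, "dz": 0.08, "twist": 0}, {"dx": 0, "dy": 0, "dz": 0, "twist": 0}]}}

```text
clock: 12.62
ee_pos: [0.5199, 0.2518, 0.0928]
ee_rot: [-180.0, 0.0, 72.2]
wrist_force: [-0.0, 0.8, -5.5]
width: 0.175
```

Emit:
{"op": "drive_tool", "data": {"rows": [{"dx": 0, "dy": 0, "dz": 0.05, "twist": 0}, {"dx": 0, "dy": 0, "dz": 0.05, "twist": 0}, {"dx": 0, "dy": 0, "dz": 0, "twist": 0}]}}

```text
clock: 12.87
ee_pos: [0.52, 0.2518, 0.0919]
ee_rot: [-180.0, 0.0, 72.2]
wrist_force: [-0.1, -0.3, -5.0]
width: 0.176
```

Emit:
{"op": "drive_tool", "data": {"rows": [{"dx": 0, "dy": 0, "dz": 0.04, "twist": 0}, {"dx": 0, "dy": 0, "dz": 0.04, "twist": 0}, {"dx": 0, "dy": 0, "dz": 0, "twist": 0}, {"dx": 0, "dy": 0, "dz": 0, "twist": 0}]}}

```text
clock: 13.2
ee_pos: [0.5201, 0.2518, 0.0916]
ee_rot: [180.0, -0.0, 72.2]
wrist_force: [-2.0, -0.4, -2.2]
width: 0.18
```

```bash
python3 - <<'E'
from h import *
s=ctrl.get_state();print(s['clock'],s['ee_pos'],s['ee_rot'],s['wrist_force'],s['torque'],s['width'])
p,_,_=grab('wrist','w9');q,_,_=grab('side','s9')
w=load('w9');S=cloud(w).reshape(-1,3);t=s['ee_pos'][:2]
th=np.radians(72.2); by=np.array([np.cos(th),np.sin(th)]); bx=np.array([by[1],-by[0]])
for nm,lo,hi in[('board',.02,.029),('ear/',.033,.042),('wall',.052,.062),('bar',.105,.118)]:
    m=(S[:,2]>lo)&(S[:,2]<hi)&(np.hypot(S[:,0]-t[0],S[:,1]-t[1])<.15); q2=(S[m,:2]-t)@np.c_[bx,by]; A=np.c_[q2,np.ones(len(q2))]; print(nm,m.sum(),S[m,2].mean(),'plane',np.linalg.lstsq(A,S[m,2],rcond=None)[0].round(4))
cv2.imwrite('pics/c9.png',np.vstack([cv2.resize(p[5:80,265:375],(660,280),interpolation=cv2.INTER_CUBIC),cv2.resize(q[120:230,200:320],(330,300),interpolation=cv2.INTER_CUBIC).repeat(2,1)]))
E
```

```text
13.2 [0.52008592 0.25184483 0.09156971] [ 1.79995470e+02 -2.83560927e-03  7.22389053e+01] [-2.04741725 -0.42547614 -2.24317203] [-0.06357338  0.2039271   0.01134303] 0.17965696084077745
board 32590 0.024359992035765218 plane [-0.0001 -0.0004  0.0244]
ear/ 12193 0.03771889884584831 plane [-0.0024 -0.0131  0.0383]
wall 13611 0.05618652676511295 plane [-0.0004  0.0043  0.056 ]
bar 12033 0.11047024382899587 plane [-1.000e-04 -8.000e-03  1.108e-01]
```

View pics/c9.png

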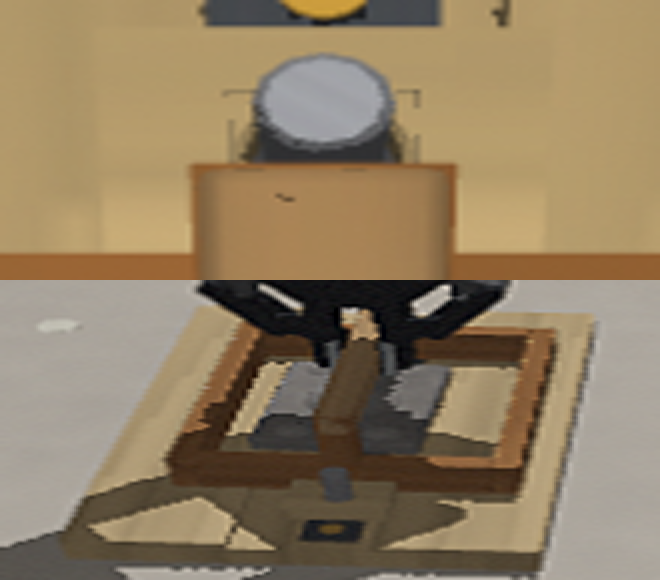

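Emit:
{"op": "drive_tool", "data": {"rows": [{"dx": 0, "dy": 0, "dz": 0.04, "twist": 0}, {"dx": 0, "dy": 0, "dz": 0, "twist": 0}, {"dx": 0, "dy": 0, "dz": 0, "twist": 0}]}}

```text
clock: 13.55
ee_pos: [0.5201, 0.2519, 0.0916]
ee_rot: [-180.0, 0.0, 72.2]
wrist_force: [-4.6, -1.5, 4.1]
width: 0.174
```

Emit:
{"op": "drive_tool", "data": {"rows": [{"dx": 0, "dy": 0, "dz": 0.03, "twist": 0}, {"dx": 0, "dy": 0, "dz": 0, "twist": 0}, {"dx": 0, "dy": 0, "dz": 0, "twist": 0}]}}

```text
clock: 13.8
ee_pos: [0.5201, 0.2519, 0.0915]
ee_rot: [-180.0, 0.0, 72.2]
wrist_force: [-5.5, -2.6, 6.1]
width: 0.178
```

Emit:
{"op": "drive_tool", "data": {"rows": [{"dx": 0, "dy": 0, "dz": 0, "twist": 0}, {"dx": 0, "dy": 0, "dz": 0, "twist": 0}, {"dx": 0, "dy": 0, "dz": 0, "twist": 0}, {"dx": 0, "dy": 0, "dz": 0, "twist": 0}, {"dx": 0, "dy": 0, "dz": 0, "twist": 0}, {"dx": 0, "dy": 0, "dz": 0, "twist": 0}, {"dx": 0, "dy": 0, "dz": 0, "twist": 0}, {"dx": 0, "dy": 0, "dz": 0, "twist": 0}, {"dx": 0, "dy": 0, "dz": 0, "twist": 0}], "hand": 1}}

```text
clock: 14.55
ee_pos: [0.52, 0.2518, 0.0905]
ee_rot: [-180.0, 0.0, 72.2]
wrist_force: [0.7, -0.1, 0.4]
width: 0.998
```

Emit:
{"op": "drive_tool", "data": {"rows": [{"dx": 0, "dy": 0, "dz": -0.5, "twist": 0}, {"dx": 0, "dy": 0, "dz": -1.5, "twist": 0}, {"dx": 0, "dy": 0, "dz": -2.5, "twist": 0}, {"dx": 0, "dy": 0, "dz": -3, "twist": 0}, {"dx": 0, "dy": 0, "dz": -3, "twist": 0}, {"dx": 0, "dy": 0, "dz": -2, "twist": 0}, {"dx": -2, "dy": 0, "dz": 0, "twist": 0}, {"dx": -3, "dy": 0, "dz": 0, "twist": 0}, {"dx": -3, "dy": 0, "dz": 0, "twist": 0}, {"dx": -2, "dy": 0, "dz": 0, "twist": 0}, {"dx": 0, "dy": 0, "dz": 0, "twist": 0}, {"dx": 0, "dy": 0, "dz": 0, "twist": 0}]}}

```text
clock: 15.55
ee_pos: [0.4895, 0.156, 0.2161]
ee_rot: [179.9, -0.0, 72.1]
wrist_force: [-0.3, -0.4, -0.9]
width: 0.999
```

```bash
python3 - <<'E'
from h import *
s=ctrl.get_state();print(s['clock'],s['ee_pos'],s['ee_rot'],s['wrist_force'],s['width'])
p,_,_=grab('wrist','w10');q,_,_=grab('side','s10')
w=load('w10');S=cloud(w).reshape(-1,3);t=np.array([.52,.252])
th=np.radians(72.2); by=np.array([np.cos(th),np.sin(th)]); bx=np.array([by[1],-by[0]])
for nm,lo,hi in[('board',.02,.029),('wall',.053,.061),('bar',.105,.118)]:
    m=(S[:,2]>lo)&(S[:,2]<hi)&(np.hypot(S[:,0]-t[0],S[:,1]-t[1])<.13); q2=(S[m,:2]-t)@np.c_[bx,by]; A=np.c_[q2,np.ones(len(q2))]; print(nm,m.sum(),S[m,2].mean(),'plane',np.linalg.lstsq(A,S[m,2],rcond=None)[0].round(4),cv2.minAreaRect((S[m,:2]*1000).astype(np.float32)))
E
```

```text
15.55 [0.48953217 0.15601946 0.21609564] [ 1.79948856e+02 -4.83989271e-02  7.21380905e+01] [-0.28677011 -0.40608171 -0.90884737] 0.9991792423098392
board 15473 0.024418149066319526 plane [-0.0002  0.0012  0.0244] ((502.34375, 234.83409118652344), (211.4016876220703, 201.40940856933594), 71.97430419921875)
wall 5934 0.056195736044582376 plane [-0.0006  0.0014  0.0562] ((514.0884399414062, 233.4324951171875), (184.4561004638672, 151.14764404296875), 72.16425323486328)
bar 3984 0.11019588462079695 plane [0.0033 0.0015 0.1102] ((513.6170043945312, 232.09664916992188), (148.74937438964844, 16.03972625732422), 72.21036529541016)
```

View pics/w10.png

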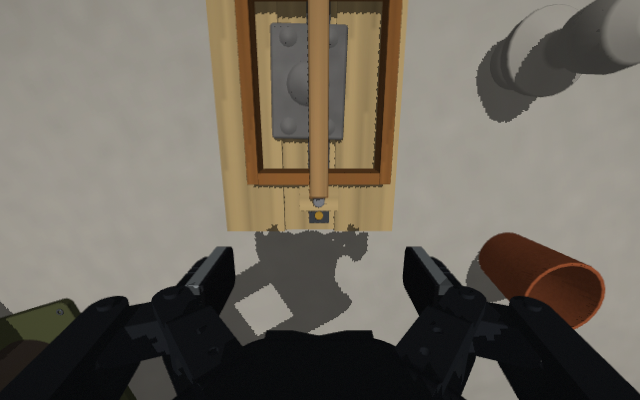

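View pics/s10.png

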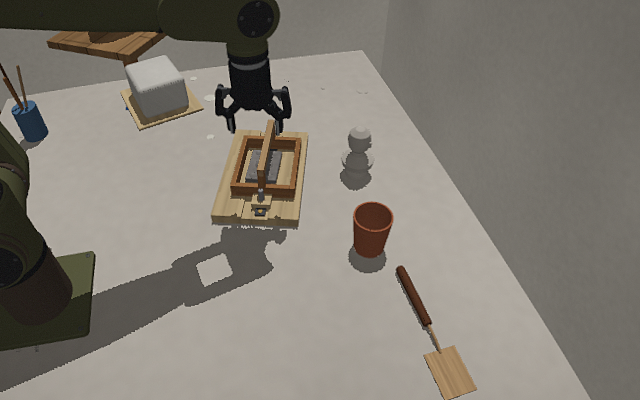

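The frame sits flat: the wall top is 31.8 mm above the board against 32 nominal, with tilt slopes of about 0.001. Both pins are through the ears, the relief is inside, and the bystanders are where they were. I'm handing the job in.

```bash
python3 -c "
from h import *
print(job.close_job())"
```

```text
the job is handed in; nothing more can be done
None
```

The frame is home on the moulding board, round the relief, with both pins through its ear holes. I released it, backed the gripper clear and handed the job in at about 15.6 s.

**How it went:** I located the board, pins and frame with the top and wrist cameras; the pin bar was clamped about 11 mm off the board's middle, on the +x side. I pinched the frame by its bar with 60 N and carried it over. Before and during the descent I made small corrections from what the camera showed of the pin through the +y hole. No force change showed as the holes passed the pin tips. I lowered it until the board took its weight; the last readings were about 6 N up and 5.5 N sideways. Only then did I open the fingers.

**Last checks:**
- **Seating:** the wall tops measure 31.8 mm above the board (32 nominal), with slopes of about 0.001.
- **Alignment:** the frame's yaw is 72.2°, which matches the pin line.
- **Pins:** the +y pin was clearly through its ear just before release. At the end the −y pin is visible through its ear and the gripper is clear.
- **Other objects:** the bust, pot and spatula look unmoved in the side picture, and the relief lies inside the frame. I judged this by eye and did not re-measure them.

**Failures and disagreements:**
- My first two move calls were refused because each row needs all four values; nothing moved.
- The estimates of where to place the frame along y disagreed by 1–2 mm, and the camera checks over the pins settled that.
- The sideways force at contact suggests a light touch on a pin; it was gone once the fingers opened.

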